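# Clear the tin lids off the inking slab

## Robot

A 6-joint arm with a two-finger parallel gripper is mounted at the origin on the work surface. World frame = base frame: x ahead of the robot, y to its left, z up, the work surface at z = 0. Lengths are in m, angles in rad, forces in N, time in s.
With the tool pointing down it reaches from about 0.25 to 0.725 m from the base axis. Payload 9.7 kg.
Tool frame: the origin (TCP) lies between the finger pads; the fingertips stand 8 mm ahead of it and the grasp point (between the pads) lies 11 mm behind it (ctrl.nose_length is the distance from the TCP to the fingertips, in m); z points along the fingers, y is the line along which they close (so a half turn about z gives the same grasp; the last joint's range is limited). The gripper opens to 85 mm and grips with 20 to 120 N. Pads are 22 mm wide; open, the fingers measure 114 mm over their backs; the gripper's body (76 mm by 85 mm) begins 54 mm behind the grasp point. The pads swing forward as they close: fully open they stand 13 mm farther back than shut.
Start: joints at [1.145, 0.087, 0.176, 1.66, 0, 1.571], TCP at [0.227, 0.501, 0.239] pointing down, gripper open.
Joint ranges: [-3.13, 3.13], [-0.85, 1.81], [-1.15, 1.24], [-2.2, 2.28], [-1.44, 1.52], [-3.14, 3.14]. Speed limits (rad/s): [2.22, 2.22, 2.57, 3.14, 3.14, 3.14].

## Interface

Orientations are given as a rotation vector (axis times angle).
In Python, from plant import ctrl, snapshot gives the robot as it stands.
- The arm moves only by the tool move_arm, never from a script. Its argument "deltas" is one flat list of numbers, 5 for each row, row after row: the shift along the tool's x, y, z in cm, then the turn about the tool's z in rad, then the opening, from 0 (shut) to 1 (fully open). A call has 1 to 12 rows; each row shifts and turns the commanded pose from where the row before left it, along the tool's axes as they then stand; what a row does not reach is not made up. A row lasts 1/12 s, in which the tool goes at most 41.7 mm and 7.16 degrees, less where a joint would pass 70% of its speed; a pose out of reach is approached as far as the arm can. A call is refused whole if a number of a shift passes 4.17 or a number of a turn 0.125, either way. A call with a gripper value outside its range is refused whole. The fingers move at their own pace and stop on an object; the grip force is fixed at half the most. Time passes only in rows, so rows that do not move let the fingers close. It gives the time, the measured TCP pose, the force, the opening and the grip force at its end, in the units of the state.
- ctrl.read_state(): the state, without advancing time (a new reading comes with each control period).
- snapshot(name): name is "scene" or "top"; returns a dict with "frame" (400x640x3 uint8, blue, green, red), "mtx" (3x3 intrinsics, pixels), "distortion" ([k1, k2, p1, p2, k3] as OpenCV has them; the pictures are not rectified), "world_from_camera" (4x4, takes a point from camera to world coordinates). Camera axes: x right, y up, looking along -z (the intrinsics and any distortion apply to the point x, -y, -z); pixel columns grow to the right and rows downward; lengths in m; the calibration is good to about 2 mm. A picture is of the moment at which its call begins. There is no depth.
- ctrl.sign_off(): hands the job in; it is judged then, once.
The state is a dict: "t": time; "joints": joint angles; "joint_vel": joint speeds; "joint_torque": joint torques, N m; "eef_pos": TCP position; "orientation": TCP orientation; "ft_force": force on the tool from outside, world axes, zero at the start; "ft_torque": the same for the moment, N m; "width": opening from 0.0 (shut) to 1.0 (fully open); "finger_force": force on a finger pad.
Only numpy, scipy, OpenCV 4.12 (cv2) and the standard library are available. Lean on these libraries where they do the work, as an engineer would, in place of code of your own. Each camera call takes 0.05 s, during which the arm holds its last target. There are 200 camera calls.

## Task

Sweep the three yellow tin lids across the glass slab with the fingertips and over its edge into the empty red tray beside it. Slide them on the glass, do not pick them up, and leave the blue lid, the ink tin and the ink knife where they are.

Things in the scene. Friction and masses are not known exactly. Their poses are not given: they have to be found in the camera images.
- slab: glass inking slab, 380 x 300 mm (its x, y), fixed to the bench; its flat, rimless top is 60 mm above the bench (world z 0.060); origin at the centre of its footprint at bench height. The trays stand along its +y and -y edges
- tray: empty red tray, fixed, 360 x 130 mm (its x, y), 36 mm deep outside, walls and floor 4 mm; origin at the centre of its underside, on the bench. It stands along either the +y or the -y edge of the slab, its axes parallel to the slab's, its near wall tucked 8 mm under the slab's edge, so its rim is 24 mm below the glass and what goes over the edge drops into it
- roller_tray: black tray of the same size along the slab's opposite edge, fixed, with a black ink roller lying in it, highest point about 50 mm above the bench; origin at the centre of its underside
- lid_a: yellow tin lid, a flat disc 44 mm across and 12 mm thick, 14 to 28 g, lying loose on the glass; origin at the centre of its underside
- lid_b: yellow tin lid, a flat disc 44 mm across and 12 mm thick, 14 to 28 g, lying loose on the glass; origin at the centre of its underside
- lid_c: yellow tin lid, a flat disc 44 mm across and 12 mm thick, 14 to 28 g, lying loose on the glass; origin at the centre of its underside
- lid_blue: blue lid of the same size among the yellow ones, loose; origin at the centre of its underside. The four lids lie in four different lanes across the slab (parallel to its y), about 62 mm apart and at least 10 mm clear of one another, so nothing stands between a yellow lid and the tray
- ink_tin: open ink tin, 60 mm across, 45 mm high, loose, on the far (+x) strip of the slab; origin at the centre of its underside
- ink_knife: ink knife, 205 mm long, 26 mm wide, 12 mm high, loose, lying along the slab's far (+x) edge; origin near the middle of its length, at its underside
Not all that is in view belongs to the job. What is shaped like the lid_c but black or pink is not meant.

How it is judged:
By the outcome, as a careful person would: the job done as asked, in the order asked, and still so for the second after the job is handed in, with the robot touching nothing.
It also fails if it takes over 51 s, if anything falls off the work surface, if the arm or the gripper's body presses on something with over 40 N, if the wrist force passes 120 N, or if a joint passes its speed limit or range.

## Working session

There is one attempt and no reset: what is moved stays moved. The work goes in short steps, Python scripts to look and compute and a tool call to move; the robot and the scene stay as the last step left them, time stands still between calls to the robot, and variables do not carry over. Pictures are saved under pics/ and viewed, at most 10 in all, crops included, and the job is handed in when it is done.

Besides the shell and the picture viewer there is one more tool, called after "Emit:" as name(argument=value, ...) on one line, values as JSON. move_arm: Moves the arm, as the interface text tells. Its arguments: {"type":"object","properties":{"deltas":{"type":"array","items":{"type":"number"}}},"required":["deltas"]}

```bash
mkdir -p pics
cat > h.py <<'E'
import numpy as np, cv2
from plant import ctrl, snapshot
def ray(s,uv,z):
    p=cv2.undistortPoints(np.array([[uv]],float),np.array(s['mtx'],float),np.array(s['distortion'],float))[0,0]
    T=np.array(s['world_from_camera']); d=T[:3,:3]@np.array([p[0],-p[1],-1]); o=T[:3,3]
    return o+d*(z-o[2])/d[2]
def blobs(s,lo,hi,z,amin=60):
    m=cv2.inRange(cv2.cvtColor(s['frame'],cv2.COLOR_BGR2HSV),lo,hi)
    for c in cv2.findContours(m,cv2.RETR_EXTERNAL,cv2.CHAIN_APPROX_NONE)[0]:
        a=cv2.contourArea(c)
        if a>amin:
            M=cv2.moments(c); uv=(M['m10']/a,M['m01']/a)
            w=np.array([ray(s,q[0],z)[:2] for q in c]); r=cv2.minAreaRect((w*1000).astype(np.float32))
            yield np.round(uv),a,np.round(ray(s,uv,z),4),np.round(r[0],1),np.round(r[1],1),round(r[2],1)
E
cat > m.py <<'E'
from h import *
import sys
for n in ('top','scene'):
    s=snapshot(n); cv2.imwrite(f'pics/{n}{sys.argv[1]}.png',s['frame'])
    for nm,lo,hi,z in (('yel',(20,100,80),(35,255,255),.072),('blue',(95,100,50),(130,255,255),.072),('red',(0,120,60),(8,255,255),.036),('red2',(172,120,60),(180,255,255),.036)):
        for b in blobs(s,lo,hi,z): print(n,nm,*b)
st=ctrl.read_state(); print(st['t'],st['eef_pos'],st['orientation'],st['ft_force'],st['width'])
E
python3 m.py 0
```

```text
top yel [334. 252.] 286.0 [0.4686 0.0238 0.072 ] [468.4  24.2] [39.6 39.3] 88.5
top yel [353. 191.] 278.0 [ 0.5973 -0.0206  0.072 ] [597.5 -20.5] [40.7 39. ] 88.6
top yel [348. 165.] 267.5 [ 0.6548 -0.0126  0.072 ] [654.6 -12. ] [41.  39.7] 88.6
top yel [284. 133.] 414.0 [0.7301 0.1227 0.072 ] [730.4 122.4] [50. 52.] 88.9
top yel [368.  16.] 105.0 [ 1.0005 -0.0729  0.072 ] [999.2 -71.9] [54.8 14.9] 88.8
top blue [340. 224.] 285.0 [0.5271 0.0094 0.072 ] [526.6   9.7] [40.  40.2] 88.2
top blue [ 59. 114.] 6758.5 [0.7843 0.6121 0.072 ] [792.1 602.8] [159.  242.6] 72.9
top blue [322.  18.] 74.5 [0.9988 0.0342 0.072 ] [997.7  35.4] [45.5 12.4] 88.8
top red [250. 219.] 8574.0 [0.5469 0.2035 0.036 ] [554.  204.2] [359.  117.8] 6.8
top red [358.  97.] 98.5 [ 0.8221 -0.0452  0.036 ] [824.2 -46.4] [71.3 27. ] 72.9
top red [434.  59.] 151.5 [ 0.9109 -0.2252  0.036 ] [ 911.2 -225.3] [30.1 38.1] 60.0
scene yel [170. 386.] 530.0 [ 1.0568 -0.2434  0.072 ] [1049.9 -245.5] [48.5 83.9] 28.8
scene yel [355. 234.] 167.5 [0.7336 0.118  0.072 ] [728.1 122.4] [59.5 41.5] 85.6
scene yel [357. 219.] 245.5 [0
[... 435 characters left out ...]
.0899 0.072 ] [1054.4   91.4] [81.2 39.6] 70.4
scene blue [579. 258.] 6538.5 [0.8419 0.59   0.072 ] [822.5 595.9] [151.9 297. ] 72.8
scene blue [303. 181.] 140.0 [0.5343 0.0095 0.072 ] [534.1   9.1] [39.3 45.4] 85.8
scene red [432. 365.] 414.5 [1.0378 0.2155 0.036 ] [1032.3  217.4] [85.6 45.2] 56.8
scene red [282. 310.] 302.0 [ 0.8982 -0.0551  0.036 ] [892.8 -55.8] [45.  78.7] 0.8
scene red [209. 253.] 208.0 [ 0.7312 -0.2162  0.036 ] [ 730.2 -215.8] [52.7 35.1] 25.0
scene red [383. 206.] 4019.5 [0.6034 0.2111 0.036 ] [571.5 198.3] [385.1 136.9] 5.6
0.1 [0.22709022 0.5007078  0.23863098] [-6.63753224e-01 -3.07038994e+00  1.89779269e-03] [-0.14710467  0.35188647 -0.05708271] 0.9991605636058342
```

View pics/top0.png

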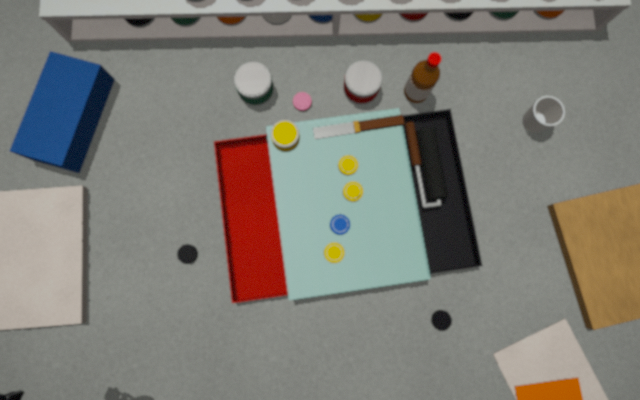

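View pics/scene0.png

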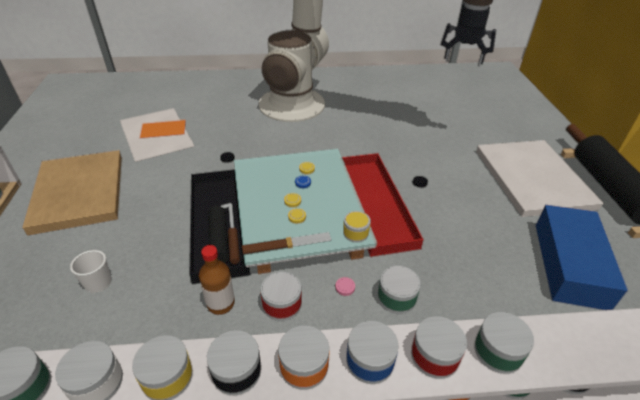

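The top view shows the red tray on the left (+y), centre about px (250,219). The yellow lids are at (334,252), (353,191) and (348,165), blue is at (340,224), the tin at (285,133), and the knife lies along the top edge. The slab is turned about 7°. Next I measure the slab frame and plan the strokes.

```bash
cat > p.py <<'E'
from h import *
from scipy.spatial.transform import Rotation as R
s=snapshot('top'); 
hsv=cv2.cvtColor(s['frame'],cv2.COLOR_BGR2HSV); print('glass hsv',hsv[260,380])
m=cv2.inRange(hsv,(75,40,120),(100,140,255)); cs=cv2.findContours(m,cv2.RETR_EXTERNAL,cv2.CHAIN_APPROX_NONE)[0]
c=max(cs,key=cv2.contourArea); w=np.array([ray(s,q[0],.06)[:2] for q in c],np.float32)
r=cv2.minAreaRect(w*1000); print('slab',r)
a=np.deg2rad(r[2] if r[2]<45 else r[2]-90); C=np.array(r[0])/1000
ex=np.array([np.cos(a),np.sin(a)]); ey=np.array([-ex[1],ex[0]])
loc=lambda p:np.round([(p[:2]-C)@ex,(p[:2]-C)@ey],4)
print('edge+y',C+ey*.15,'a',a)
for n,u in (('A',(334,252)),('blue',(340,224)),('B',(353,191)),('C',(348,165))): print(n,loc(ray(s,u,.071)))
print('tin',loc(ray(s,(284.5,133),.103)))
st=ctrl.read_state(); p=st['eef_pos']; M=R.from_rotvec(st['orientation']).as_matrix()
ty=M[:2,1]; print('tool',loc(p),p[2],'tool x in slab',M[:2,0]@ex,M[:2,0]@ey,'turn about tool z',np.arctan2(ty[1],ty[0])-a, 'nose',ctrl.nose_length,'w',st['width'],'j',np.round(st['joints'],3),st['ft_force'])
E
python3 p.py
```

```text
glass hsv [ 82  44 180]
slab ((558.566162109375, -9.643280029296875), (338.88555908203125, 298.2826843261719), 6.902125358581543)
edge+y [0.54054011 0.13926965] a 0.12046481289264219
A [-0.0846  0.0433]
blue [-0.0285  0.0218]
B [ 0.0373 -0.0166]
C [ 0.095 -0.015]
tin [0.175 0.11 ]
tool [-0.2677  0.5465] 0.23873103564152595 tool x in slab -0.8544655703885744 0.519508024791357 turn about tool z 1.0245212830101074 nose 0.008 w 1.0018889604046557 j [1.145 0.087 0.175 1.66  0.    1.571] [-0.21029416  0.60761885 -0.42489295]
```

Emit:
move_arm(deltas=[0,0,0,0.114,0.22,0,0,0,0.114,0.22,0,0,0,0.114,0.22,0,0,0,0.114,0.22,0,0,0,0.114,0.22,0,0,0,0.114,0.22,0,0,0,0.114,0.22,0,0,0,0.114,0.22,0,0,0,0.112,0.22,0,0,0,0,0.22])

```text
t: 0.98
eef_pos: [0.2271, 0.5008, 0.239]
orientation: [2.089, 2.346, -0.001]
ft_force: [1.0, 0.2, 0.1]
width: 0.224
finger_force: 0.0
```

Emit:
move_arm(deltas=[-3,1.8,0,0,0.22,-3,1.8,0,0,0.22,-3,1.8,0,0,0.22,-3,1.8,0,0,0.22,-3,1.8,0,0,0.22,-3,1.8,0,0,0.22,-3,1.8,0,0,0.22,-3,1.8,0,0,0.22,-3,1.8,0,0,0.22,-3,1.8,0,0,0.22])

```text
t: 1.82
eef_pos: [0.4428, 0.2232, 0.2393]
orientation: [2.078, 2.356, 0.0]
ft_force: [0.2, -0.0, 0.1]
width: 0.216
finger_force: 0.0
```

Emit:
move_arm(deltas=[-3,1.8,0,0,0.22,-3,1.8,0,0,0.22,-3,1.8,0,0,0.22,-3,1.8,0,0,0.22,-3,1.8,0,0,0.22,-3,1.8,0,0,0.22,-3,1.8,0,0,0.22,-3,1.8,0,0,0.22,-3,1.8,0,0,0.22,-3,1.8,0,0,0.22,0,0,0,0,0.22,0,0,0,0,0.22])

```text
t: 2.82
eef_pos: [0.6574, -0.0528, 0.2375]
orientation: [-2.081, -2.351, 0.002]
ft_force: [0.1, 0.8, -0.2]
width: 0.219
finger_force: 0.0
```

```bash
cat > q.py <<'E'
from h import *
from scipy.spatial.transform import Rotation as R
st=ctrl.read_state(); a=.12046; ex=np.array([np.cos(a),np.sin(a)]); ey=np.array([-ex[1],ex[0]]); C=np.array([.55857,-.00964])
p=np.array(st['eef_pos']); M=R.from_rotvec(st['orientation']).as_matrix()
print(st['t'],'local',(p[:2]-C)@ex,(p[:2]-C)@ey,'z',p[2],'turn',np.arctan2(M[1,1],M[0,1])-a,M[:,2],st['width'],st['ft_force'],np.round(st['joints'],2))
E
python3 q.py
```

```text
2.8167 local 0.09296247002530339 -0.054772134344747064 z 0.23749214360023851 turn 0.001547133671460435 [-2.50452509e-03  2.27745244e-04 -9.99996838e-01] 0.21946918860687364 [ 0.08381975  0.79853492 -0.23772207] [-0.08  0.37  0.51  1.71  0.    1.37]
```

Emit:
move_arm(deltas=[-1.2,0.1,0,0,0.22,-1.2,0.1,2,0,0.22,0,0,3,0,0.22,0,0,3,0,0.22,0,0,3,0,0.22,0,0,3,0,0.22,0,0,1.6,0,0.22,0,0,0,0,0.22,0,0,0,0,0.22])

```text
t: 3.57
eef_pos: [0.6612, -0.0743, 0.0836]
orientation: [-2.08, -2.353, 0.001]
ft_force: [0.6, 0.4, 1.0]
width: 0.224
finger_force: 0.0
```

Emit:
move_arm(deltas=[0,0,0.3,0,0.22,0,0,0.2,0,0.22,0,0,0.1,0,0.22,0,0,0.1,0,0.22,0,0,0,0,0.22,0,0,0,0,0.22])

```text
t: 4.07
eef_pos: [0.662, -0.0749, 0.0765]
orientation: [2.083, 2.352, 0.0]
ft_force: [0.5, -0.3, 0.0]
width: 0.218
finger_force: 0.0
```

```bash
python3 q.py; python3 -c "
from h import *
s=snapshot('scene');cv2.imwrite('pics/s1.png',cv2.resize(s['frame'][140:270,220:400],None,fx=4,fy=4))"
```

```text
4.0667 local 0.09479541732223024 -0.07719830744531743 z 0.07654936485704261 turn 0.0005759934882257484 [ 3.17082535e-04 -3.75492813e-05 -9.99999949e-01] 0.21758654630666113 [ 0.47590395 -0.34422975  0.01581474] [-0.11  0.36  0.19  1.4  -0.    1.34]
```

View pics/s1.png

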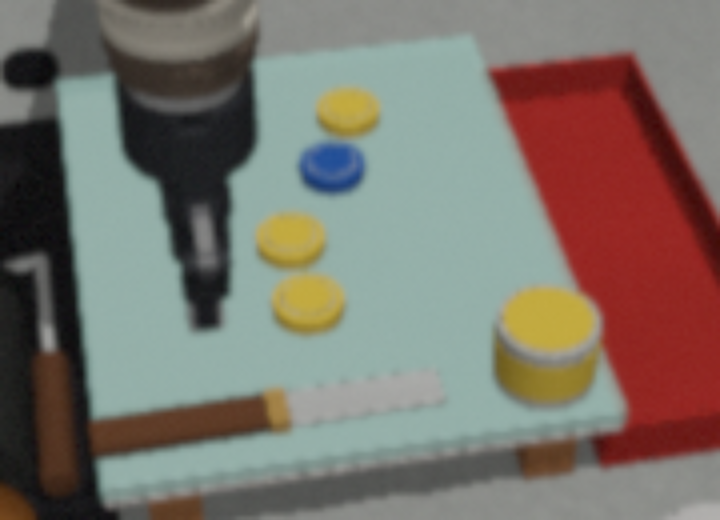

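The fingertips (crop 205,325) are on the −y side of lid C (308,300), in its lane and clear of the knife. Next I feel for the glass.

Emit:
move_arm(deltas=[0,0,0.2,0,0.22,0,0,0.2,0,0.22,0,0,0.1,0,0.22,0,0,0,0,0.22])

```text
t: 4.45
eef_pos: [0.6616, -0.0749, 0.0708]
orientation: [-2.083, -2.351, 0.001]
ft_force: [-0.9, -0.1, -0.0]
width: 0.222
finger_force: 0.0
```

Emit:
move_arm(deltas=[0,0,0.1,0,0.22,0,0,0.1,0,0.22,0,0,0,0,0.22])

```text
t: 4.7
eef_pos: [0.6618, -0.0748, 0.069]
orientation: [-2.083, -2.352, 0.0]
ft_force: [0.0, 0.7, 0.0]
width: 0.219
finger_force: 0.0
```

Emit:
move_arm(deltas=[1,0,0,0,0.22,1,0,0,0,0.22,0.6,0,0,0,0.22,0.6,0,0,0,0.22,0.8,0,0,0,0.22,1,0,0,0,0.22,1,0,0,0,0.22,1,0,0,0,0.22,1,0,0,0,0.22,1,0,0,0,0.22,1,0,0,0,0.22,1,0,0,0,0.22])

```text
t: 5.7
eef_pos: [0.6484, 0.0354, 0.0693]
orientation: [2.083, 2.352, 0.0]
ft_force: [-0.2, -0.5, 0.6]
width: 0.221
finger_force: 0.1
```

```bash
python3 q.py; python3 -c "
from h import *
s=snapshot('scene');cv2.imwrite('pics/s2.png',cv2.resize(s['frame'][140:270,220:420],None,fx=4,fy=4))"
```

```text
5.7 local 0.0946199289992984 0.03392948438951232 z 0.0693038228446738 turn 0.0006561049510496325 [ 4.77013092e-05  1.25612372e-05 -9.99999999e-01] 0.2213299823014465 [-0.17385399 -0.50270642  0.5584723 ] [0.05 0.32 0.12 1.37 0.   1.5 ]
```

View pics/s2.png

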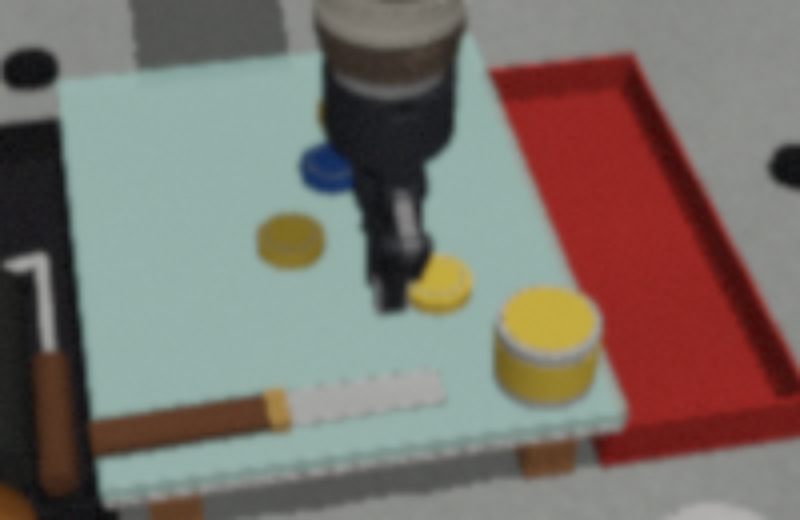

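Lid C (440,283) sits against the fingers and slides straight, and it will pass clear of the tin (548,340). I continue over the edge.

Emit:
move_arm(deltas=[1.2,0,0,0,0.22,1.2,0,0,0,0.22,1.2,0,0,0,0.22,1.2,0,0,0,0.22,1.2,0,0,0,0.22,1.2,0,0,0,0.22,1.2,0,0,0,0.22,1.2,0,0,0,0.22,1.2,0,0,0,0.22,1.2,0,0,0,0.22,1,0,0,0,0.22,0.8,0,0,0,0.22])

```text
t: 6.75
eef_pos: [0.6317, 0.1726, 0.0692]
orientation: [-2.082, -2.352, -0.0]
ft_force: [-0.2, -0.1, 0.3]
width: 0.223
finger_force: 0.0
```

Emit:
move_arm(deltas=[0,0,0,0,0.22,0,0,0,0,0.22,0,0,-1.5,0,0.22,0,0,-3,0,0.22,0,0,-3,0,0.22,-1,-1,0,0,0.22,-3,-1.2,0,0,0.22,-4,-1.2,0,0,0.22,-4,-1.2,0,0,0.22,-4,-1.2,0,0,0.22,-4,0,0,0,0.22,-3,0,0,0,0.22])

```text
t: 7.75
eef_pos: [0.6015, -0.0673, 0.1449]
orientation: [2.085, 2.349, 0.0]
ft_force: [1.1, 0.8, 0.0]
width: 0.219
finger_force: 0.0
```

```bash
python3 q.py; python3 m.py 3 | grep scene; python3 -c "
import cv2
cv2.imwrite('pics/s3.png',cv2.resize(cv2.imread('pics/scene3.png')[140:270,220:420],None,fx=4,fy=4))"
```

```text
7.75 local 0.035709773832293804 -0.062401670356289386 z 0.14489845837394438 turn -0.0014545019770826062 [ 8.86385241e-04 -6.57401121e-04 -9.99999391e-01] 0.21900161652078556 [1.12093853 0.80637064 0.00422363] [-0.11  0.2   0.12  1.49 -0.    1.34]
scene yel [170. 386.] 527.5 [ 1.0567 -0.2434  0.072 ] [1049.9 -245.5] [48.5 83.9] 28.8
scene yel [355. 234.] 169.5 [0.7334 0.1178 0.072 ] [727.6 121.9] [58.2 43.9] 82.4
scene yel [383. 219.] 162.5 [0.69   0.1919 0.072 ] [690.3 192. ] [35.7 45.3] 79.3
scene yel [357. 219.] 245.5 [0.6851 0.1285 0.072 ] [685.4 128.2] [50.  51.5] 82.3
scene yel [292. 200.] 158.0 [ 0.6044 -0.0206  0.072 ] [604.6 -21.2] [40.1 44.9] 85.7
scene yel [307. 168.] 118.0 [0.476  0.0236 0.072 ] [475.   23.6] [35.4 49. ] 85.8
scene yel [590.  67.] 13810.0 [-0.0728  1.1423  0.072 ] [-244.3 1189.3] [ 432.7 1641.7] 56.5
scene blue [368. 372.] 357.0 [1.0599 0.0902 0.072 ] [1054.9   91.5] [81.6 38.6] 71.8
scene blue [579. 258.] 6545.5 [0.8419 0.5899 0.072 ] [822.5 596. ] [152. 297.] 72.7
scene blue [303. 181.] 140.0 [0.5343 0.0095 0.072 ] [534.1   9.1] [39.3 45.4] 85.8
scene red [432. 365.] 411.0 [1.0381 0.2157 0.036 ] [1032.3  217.4] [85.6 45.1] 56.8
scene red [282. 310.] 293.5 [ 0.8983 -0.0549  0.036 ] [892.8 -55.8] [45.  78.6] 0.8
scene red [209. 253.] 218.5 [ 0.7307 -0.2163  0.036 ] [ 730.1 -216.8] [53.2 36. ] 6.3
scene red [383. 206.] 4018.5 [0.6034 0.2112 0.036 ] [571.3 198.1] [384.8 137.1] 5.6
```

View pics/s3.png

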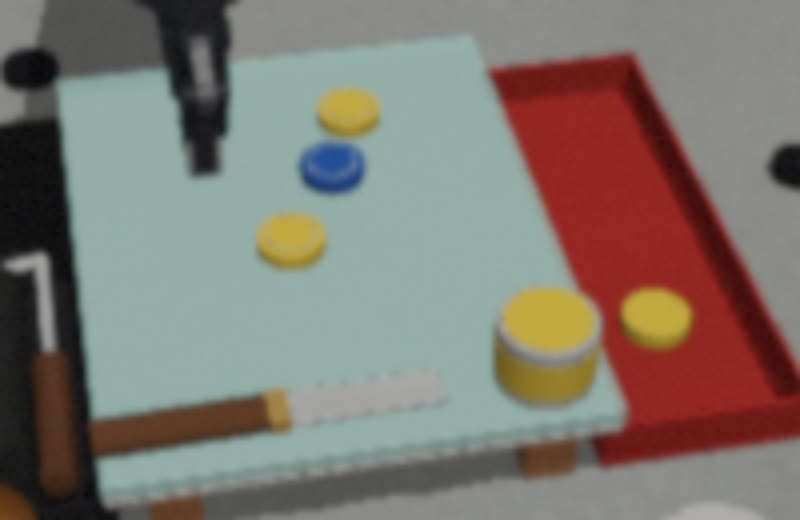

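Lid C lies flat in the tray (657,317), and the other lids, the tin and the knife haven't moved. Now B (292,240).

Emit:
move_arm(deltas=[-1.8,0.1,0,0,0.22,0,0,2,0,0.22,0,0,2,0,0.22,0,0,2,0,0.22,0,0,1,0,0.22,0,0,0.5,0,0.22,0,0,0,0,0.22,0,0,0,0,0.22])

```text
t: 8.52
eef_pos: [0.6056, -0.0814, 0.0701]
orientation: [2.082, 2.351, 0.001]
ft_force: [0.3, 0.6, -0.1]
width: 0.22
finger_force: 0.0
```

Emit:
move_arm(deltas=[1,0,0,0,0.22,1,0,0,0,0.22,0.6,0,0,0,0.22,0.6,0,0,0,0.22,0.8,0,0,0,0.22,1,0,0,0,0.22,1,0,0,0,0.22,1,0,0,0,0.22,1,0,0,0,0.22,1,0,0,0,0.22,1,0,0,0,0.22,1,0,0,0,0.22])

```text
t: 9.52
eef_pos: [0.5919, 0.0288, 0.0693]
orientation: [2.083, 2.352, -0.0]
ft_force: [0.6, -0.2, 0.2]
width: 0.219
finger_force: 0.1
```

Emit:
move_arm(deltas=[1.2,0,0,0,0.22,1.2,0,0,0,0.22,1.2,0,0,0,0.22,1.2,0,0,0,0.22,1.2,0,0,0,0.22,1.2,0,0,0,0.22,1.2,0,0,0,0.22,1.2,0,0,0,0.22,1.2,0,0,0,0.22,1.2,0,0,0,0.22,1.2,0,0,0,0.22,1,0,0,0,0.22])

```text
t: 10.52
eef_pos: [0.5747, 0.1701, 0.0693]
orientation: [-2.083, -2.352, -0.0]
ft_force: [0.5, 0.7, -0.3]
width: 0.22
finger_force: 0.0
```

Emit:
move_arm(deltas=[0,0,0,0,0.22,0,0,0,0,0.22,0,0,-1.5,0,0.22,0,0,-3,0,0.22,0,0,-3,0,0.22,-1,-2,0,0,0.22,-3,-2.5,0,0,0.22,-4,-2.5,0,0,0.22,-4,-2.5,0,0,0.22,-4,-2.5,0,0,0.22,-2,0,0,0,0.22,0,0,0,0,0.22])

```text
t: 11.52
eef_pos: [0.4839, -0.0133, 0.1449]
orientation: [2.087, 2.346, 0.0]
ft_force: [0.5, -0.6, 1.3]
width: 0.218
finger_force: 0.0
```

```bash
python3 q.py; python3 m.py 4 | grep -E '(top|scene) (yel|blue)'; python3 -c "
import cv2
cv2.imwrite('pics/s4.png',cv2.resize(cv2.imread('pics/scene4.png')[140:270,220:420],None,fx=4,fy=4))"
```

```text
11.5167 local -0.07456790809358949 0.0053721818668926655 z 0.1448597095446703 turn -0.0037443181520582514 [ 0.00130231 -0.00103414 -0.99999862] 0.21831499192605794 [ 0.48015788 -0.62517589  1.26376269] [-0.03 -0.09 -0.18  1.48 -0.    1.43]
top yel [332. 252.] 231.0 [0.4687 0.0272 0.072 ] [469.6  28.4] [31.3 41.4] 88.3
top yel [251. 210.] 295.5 [0.5611 0.1958 0.072 ] [561.5 196. ] [42.5 40. ] 44.0
top yel [248. 185.] 287.5 [0.6153 0.2023 0.072 ] [615.  202.8] [40.4 41.4] 89.7
top yel [284. 133.] 416.0 [0.7301 0.1228 0.072 ] [730.4 122.4] [50. 52.] 88.9
top blue [ 56. 109.] 5817.5 [0.7944 0.6206 0.072 ] [794.2 610. ] [144.1 243. ] 72.9
scene yel [170. 386.] 530.0 [ 1.0567 -0.2434  0.072 ] [1049.9 -245.5] [48.5 83.9] 28.8
scene yel [355. 234.] 170.5 [0.7334 0.1178 0.072 ] [728.1 122.4] [59.5 41.5] 85.6
scene yel [383. 219.] 162.5 [0.6898 0.1918 0.072 ] [689.8 190.7] [37.7 45.2] 77.9
scene yel [357. 219.] 245.5 [0.6851 0.1285 0.072 ] [685.4 128.2] [50.  51.5] 82.3
scene yel [377. 204.] 148.0 [0.6361 0.1856 0.072 ] [635.3 185.6] [37.  45.3] 80.0
scene yel [307. 168.] 118.0 [0.476  0.0236 0.072 ] [475.   23.6] [35.4 49. ] 85.8
scene yel [590.  67.] 13809.5 [-0.0726  1.1422  0.072 ] [-244.3 1189.3] [ 432.7 1641.7] 56.5
scene blue [368. 372.] 361.0 [1.0597 0.0901 0.072 ] [1054.5   91.8] [80.5 39.6] 70.4
scene blue [579. 258.] 6544.0 [0.8419 0.5898 0.072 ] [822.4 596. ] [152.  296.9] 72.7
scene blue [303. 181.] 140.0 [0.5343 0.0095 0.072 ] [534.1   9.1] [39.3 45.4] 85.8
```

View pics/s4.png

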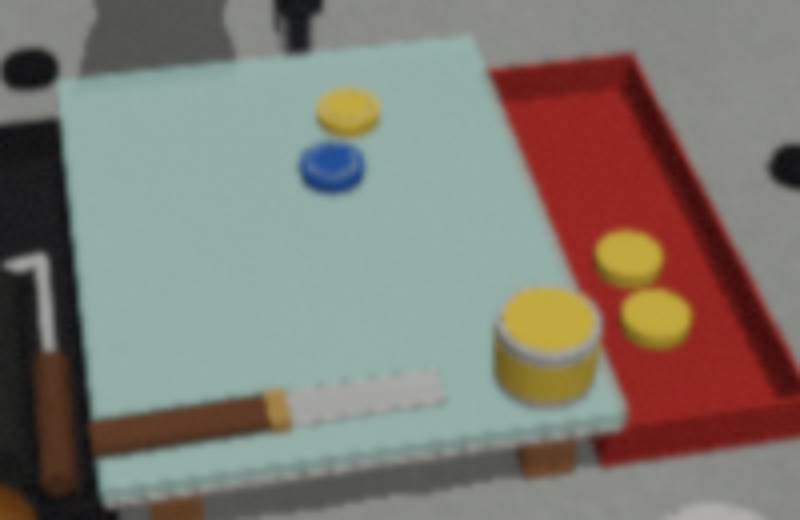

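B is in the tray (630,257) as well, and blue hasn't moved. Now A (348,110), keeping clear of blue (332,165).

Emit:
move_arm(deltas=[-1.9,-0.6,0,0,0.22,-1.8,-0.6,0,0,0.22,0,0,2,0,0.22,0,0,2,0,0.22,0,0,2,0,0.22,0,0,1,0,0.22,0,0,0.5,0,0.22,0,0,0,0,0.22,0,0,0,0,0.22])

```text
t: 12.37
eef_pos: [0.4775, -0.0473, 0.0699]
orientation: [2.082, 2.352, 0.001]
ft_force: [-0.6, 0.9, 0.6]
width: 0.22
finger_force: 0.0
```

```bash
python3 q.py
```

```text
12.3667 local -0.08503292716416166 -0.0275923329179366 z 0.06989882751167764 turn 0.0012669975016654234 [ 5.85031662e-04 -2.11053444e-05 -9.99999829e-01] 0.22047099609345155 [-0.56636711  0.91334767  0.6387826 ] [-0.1  -0.08 -0.32  1.33  0.    1.35]
```

Emit:
move_arm(deltas=[0.8,-0.1,0,0,0.22,0.8,0,0,0,0.22,0.6,0,0,0,0.22,0.6,0,0,0,0.22,0.8,0,0,0,0.22,1,0,0,0,0.22,1,0,0,0,0.22,1,0,0,0,0.22,1,0,0,0,0.22,1,0,0,0,0.22,1,0,0,0,0.22,1,0,0,0,0.22])

```text
t: 13.37
eef_pos: [0.4631, 0.0585, 0.0693]
orientation: [-2.083, -2.352, 0.0]
ft_force: [1.4, -0.5, 0.4]
width: 0.222
finger_force: 0.1
```

Emit:
move_arm(deltas=[1,0,0,0,0.22,1,0,0,0,0.22,1,0,0,0,0.22,1,0,0,0,0.22,1,0,0,0,0.22,1,0,0,0,0.22,1,0,0,0,0.22,1,0,0,0,0.22,1,0,0,0,0.22,0.8,0,0,0,0.22,0,0,0,0,0.22,0,0,0,0,0.22])

```text
t: 14.37
eef_pos: [0.4513, 0.1551, 0.0692]
orientation: [2.082, 2.353, -0.0]
ft_force: [0.4, -0.5, 0.2]
width: 0.219
finger_force: 0.0
```

Emit:
move_arm(deltas=[0,0,0,0,0.22,0,0,-1.5,0,0.22,0,0,-3,0,0.22,0,0,-3,0,0.22,0,0,-3,0,0.22,0,0,-3,0,0.22,-1,-1,-1,0,0.22,-2,-1,0,0,0.22,0,0,0,0,0.22,0,0,0,0,0.22])

```text
t: 15.2
eef_pos: [0.4353, 0.1216, 0.2147]
orientation: [2.085, 2.349, 0.001]
ft_force: [-0.3, 1.1, -0.2]
width: 0.218
finger_force: 0.0
```

```bash
python3 q.py; python3 m.py 5 | grep -E '(top|scene) (yel|blue)'; python3 -c "
import cv2
cv2.imwrite('pics/s5.png',cv2.resize(cv2.imread('pics/scene5.png')[130:270,220:420],None,fx=4,fy=4))"
```

```text
15.2 local -0.10664599950295964 0.1451202846850775 z 0.21468705834410484 turn -0.00143401435855936 [ 9.53394832e-04  2.35148788e-04 -9.99999518e-01] 0.21771527934776486 [-0.25513191  1.09653285 -0.24704234] [ 0.27 -0.16 -0.11  1.62 -0.    1.72]
top yel [248. 185.] 288.5 [0.6152 0.2023 0.072 ] [614.9 202.8] [40.4 41.4] 89.7
top yel [284. 133.] 413.0 [0.7301 0.1226 0.072 ] [730.4 122.4] [50. 52.] 88.9
top yel [368.  16.] 64.5 [ 1.0013 -0.0708  0.072 ] [1000.5  -69.6] [50.2 12.4] 88.8
top blue [340. 224.] 286.0 [0.5272 0.0095 0.072 ] [526.6   9.7] [40.  40.2] 88.2
top blue [ 56. 109.] 5851.0 [0.7942 0.6202 0.072 ] [792.9 604.9] [155.1 242.7] 73.0
top blue [321.  18.] 73.0 [0.9988 0.0343 0.072 ] [998.2  35.1] [14.5 45.2] 2.7
scene yel [170. 386.] 527.5 [ 1.0568 -0.2434  0.072 ] [1049.9 -245.5] [48.5 83.9] 28.8
scene yel [355. 234.] 169.5 [0.7334 0.1181 0.072 ] [728.1 122.4] [59.5 41.5] 85.6
scene yel [383. 219.] 162.5 [0.69   0.1919 0.072 ] [690.3 192. ] [35.7 45.3] 79.3
scene yel [357. 219.] 245.5 [0.6851 0.1285 0.072 ] [685.4 128.2] [50.  51.5] 82.3
scene yel [377. 204.] 148.0 [0.6361 0.1856 0.072 ] [635.3 185.6] [37.  45.3] 80.0
scene yel [362. 176.] 116.5 [0.523  0.1685 0.072 ] [522.9 168.4] [38.4 42.6] 85.7
scene yel [590.  67.] 13808.0 [-0.0724  1.142   0.072 ] [-244.3 1189.3] [ 432.7 1641.7] 56.5
scene blue [368. 372.] 360.5 [1.0598 0.0902 0.072 ] [1054.3   91.2] [81.6 39.6] 70.4
scene blue [579. 258.] 6540.5 [0.8419 0.5899 0.072 ] [822.5 596. ] [152. 297.] 72.7
scene blue [303. 181.] 141.0 [0.5341 0.0094 0.072 ] [534.1   9.1] [39.3 45.4] 85.8
```

View pics/s5.png

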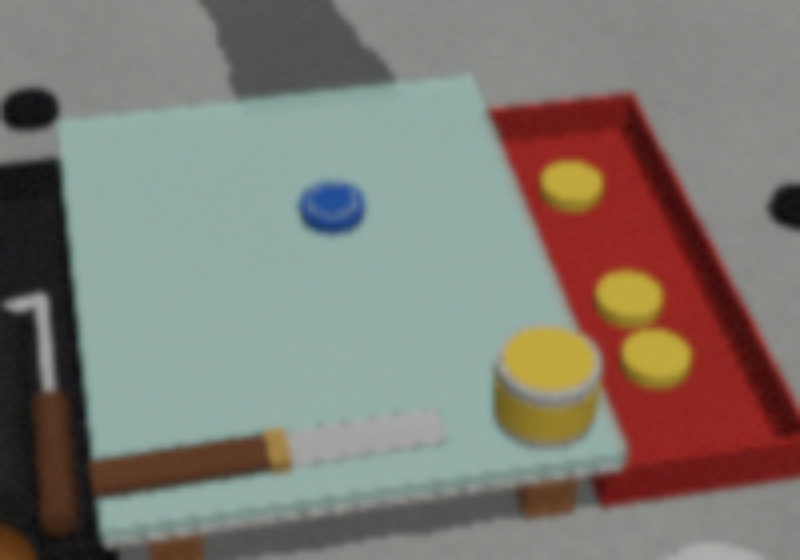

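All three yellow lids lie flat in the tray at (572,185), (630,297) and (657,357). The blue lid, tin and knife haven't moved, and the arm is clear.

```bash
python3 -c "
from plant import ctrl
print(ctrl.sign_off())"
```

```text
the job is handed in; nothing more can be done
None
```

I swept all three yellow lids over the edge into the red tray, left the blue lid, ink tin and ink knife where they were, and handed the job in at about 15 s of the 51 s allowed.

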